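# Load the last jar and start the yoghurt maker with its refitted knob

### The job

Get the yoghurt maker going: lower the loose lidded jar upright into the empty well until it stands on the bottom, without dropping it, and let go of it. Then put the loose knob back on the bare D-shaped shaft, turned so that its flat matches the shaft's (leave the setting ring as it is set), push it fully home, and press it down to the end of the start button's travel. Finish while still holding the knob pressed down, and leave everything else standing where it is.

Things in the scene. Friction and masses are not known exactly. Their poses are not given: they have to be found in the camera images.
- jar: loose jar to load: white stoneware, grey metal lid, 42 mm diameter, 92 mm high, 0.15 to 0.3 kg, upright on the worktop on one side of the maker; origin at the centre of its underside, z up. Foot chamfered by 5 mm. The lid is the top 19 mm, as wide as the rest; grip there, across the diameter.
- knob: loose knob, black plastic, standing on the worktop on the other side of the maker. Round skirt 44 mm wide, 16 mm high; on it a bar grip 41 mm long (x), 14 mm wide (y), from 16 to 36 mm up. Origin: centre of the underside, z up. Underside has a D bore on the axis, 13 mm deep, 17.4 mm wide, flat 2.2 mm from the axis on the +x side. The +x end of the bar is the pointer: narrower, with a white line.
- maker: the yoghurt maker, fixed: white housing 116 x 324 mm with a flat metal deck 60 mm above the worktop and three round wells in a row along its y axis, 72 mm apart; the outer two hold jars (standing 40 mm proud of the deck), the middle one is empty. Origin under its centre at worktop height, z up; the controls are at the +y end.
- well (a point): centre of the floor of the empty well, 8 mm above the worktop. The well is 45.5 mm in diameter and 52 mm deep; axes as the maker's, so a jar in it stands here with 40 mm above the deck.
- seated_jar_1: a jar like the loose one, standing in the well at the -y end; leave it
- seated_jar_2: a jar like the loose one, standing in the well beside the controls; leave it
- shaft_tip (a point): top centre of the bare upright steel D-shaft at the control end, 22 mm above the deck when up (82 mm above the worktop); 15 mm wide, tip chamfered 2 mm. Its flat, 1 mm from the axis, faces this point's +x; z up. The bore goes on, 1.2 mm play all round, with the knob's x along this x (within 0.15 rad); fully home, the knob's underside is 13 mm below this point. Moves with the shaft.
- start (a joint): how far the shaft is pressed down, in m: 0 = up, 0.006 = end of travel. A spring push button: gives from about 3.6 N, takes about 7.2 N at the end of travel, comes up by itself when let go.
- ring_mark (a point): raised white mark on the grey setting ring, a flat disc 57 mm wide, 2 mm high, on the deck round the shaft; the mark is 24.5 mm from the axis, on the side the shaft's flat faces: ring and shaft turn together. The ring does not go down when the shaft is pressed.
- selector (a joint): angle of the setting ring and shaft, in rad, against the maker (0 = flat facing the maker's -x, growing anticlockwise from above), held by friction of 0.06 N m. Leave it as it is set.
- espresso_cup_2: small white cup with a fern pattern, 58 mm wide, 56 mm high, a bystander on the right; leave it
- ramekin_1: white fluted ramekin, 70 mm diameter, 40 mm high, a bystander on the left; leave it
- caddy_3: small round tea caddy with a grey lid, 56 mm diameter, 62 mm high, a bystander at the back left; leave it

How it is judged:
By the outcome, as a careful person would: the job done as asked, in the order asked, and still so for the second after the job is handed in, while the arm keeps its last pose, push and grip.
It also fails if it takes over 61 s, if anything falls off the work surface, if the arm or the gripper's body presses on something with over 40 N, if the wrist force passes 120 N, or if a joint passes its speed limit or range.

### The arm

A 6-joint arm with a two-finger parallel gripper is mounted at the origin on a cart in front of the work surface, level with it; the furniture and walls round the work are solid. World frame = base frame: x ahead of the robot, y to its left, z up, the work surface at z = 0. Lengths are in mm, angles in rad, forces in N, time in s.
With the tool pointing down it reaches from about 275 to 750 mm from the base axis. Payload 10.2 kg.
Tool frame: the origin (TCP) lies at the very end of the fingers, on their centre line; the grasp point (between the pads) lies 19 mm behind it; z points along the fingers, y is the line along which they close (so a half turn about z gives the same grasp; the last joint's range is limited). The gripper opens to 85 mm and grips with 20 to 120 N. Pads are 22 mm wide; open, the fingers measure 114 mm over their backs; the gripper's body (76 mm by 85 mm) begins 54 mm behind the grasp point. The pads swing forward as they close: fully open they stand 13 mm farther back than shut.
Start: joints at [-1.324, 0.313, 1.498, -0, 1.331, -0.223], TCP at [237.661, -468.133, 231.294] pointing down, gripper open.
Joint ranges: [-2.94, 2.94], [-0.97, 2.17], [0.19, 2.56], [-1.23, 4.37], [0.02, 3.11], [-2.88, 2.88]. Speed limits (rad/s): [2.39, 2.39, 3.01, 3.14, 3.14, 3.14].

### API

Orientations are given as a unit quaternion [w, x, y, z].
In Python, from rig import ctrl gives the robot as it stands.
- The arm moves only by the tool step_arm, never from a script. Its argument "increments" is a list of rows, each a list of 3 entries, a list of its own where there are three numbers: the shift along the tool's x, y, z in cm, then the turn, a rotation vector about the tool's x, y, z in degrees, then the opening in per cent of the stroke, from 0 (shut) to 100 (fully open). A call has 1 to 8 rows; each row is the pose to reach, as a shift and turn from the pose commanded when the call began, along the tool's axes at that moment; what a row does not reach only later rows make up. A row lasts 1/8 s, in which the tool goes at most 62.5 mm and 10.7 degrees, less where a joint would pass 70% of its speed; a pose out of reach is approached as far as the arm can. A call with a gripper value outside its range is refused whole. The fingers move at their own pace and stop on an object; "squeeze" is the grip in N (left out, the last holds). Time passes only in rows, so rows that repeat a pose let the fingers close. It gives the time, the measured TCP pose, the force, the opening and the grip force at its end, in the units of the state.
- ctrl.sense(): the state, without advancing time (a new reading comes with each control period).
- ctrl.capture(name): name is "scene" or "side" or "wrist"; returns a dict with "img" (400x640x3 uint8, red, green, blue), "fx", "fy", "cx", "cy" (pixels), "k1" (the pictures are not rectified: a ray, as slopes to the right and down, at radius r is drawn at 1 + k1 r^2 times it, then the intrinsics apply), "extrinsics" (4x4, takes a point from camera to world coordinates). Camera axes: x right, y down, z forward; pixel columns grow to the right and rows downward; lengths in mm; the calibration is good to about 2 mm. A picture is of the moment at which its call begins. There is no depth.
- ctrl.finish_job(): hands the job in; it is judged then, once.
The state is a dict: "time_s": time; "joints": joint angles; "dq": joint speeds; "tau": joint torques, N m; "eef_pos": TCP position; "ee_rot": TCP orientation; "force": force on the tool from outside, world axes, zero at the start; "wrist_torque": the same for the moment, N m; "grip_width": opening from 0.0 (shut) to 1.0 (fully open); "grip_force": force on a finger pad.
Only numpy, scipy, OpenCV 4.12 (cv2) and the standard library are available. Lean on these libraries where they do the work, as an engineer would, in place of code of your own. Each camera call takes 0.05 s, during which the arm holds its last target. There are 200 camera calls.

## Working session

There is one attempt and no reset: what is moved stays moved. The work goes in short steps, Python scripts to look and compute and a tool call to move; the robot and the scene stay as the last step left them, time stands still between calls to the robot, and variables do not carry over. Pictures are saved under pics/ and viewed, at most 10 in all, crops included, and the job is handed in when it is done.

Besides the shell and the picture viewer there is one more tool, called after "Emit:" as name(argument=value, ...), one argument or row to a line, values as JSON. step_arm: Moves the arm, as the interface text tells. Its arguments: {"type":"object","properties":{"increments":{"type":"array"},"squeeze":{"type":"number"}},"required":["increments"]}

```bash
mkdir -p pics; ls; cat > h.py <<'E'
import numpy as np,cv2,sys
from rig import ctrl
from scipy.spatial.transform import Rotation as R
def ray(c,u,v):
    d=np.array([(u-c["cx"])/c["fx"],(v-c["cy"])/c["fy"]]);s=d.copy()
    for _ in range(20): s=d/(1+c["k1"]*(s@s))
    E=np.array(c["extrinsics"]);return E[:3,3],E[:3,:3]@np.r_[s,1]
def at(c,u,v,z):
    o,d=ray(c,u,v);return (o+d*(z-o[2])/d[2]).round(1)
def px(c,p):
    E=np.array(c["extrinsics"]);q=E[:3,:3].T@(np.array(p,float)-E[:3,3]);s=q[:2]/q[2];s=s*(1+c["k1"]*(s@s))
    return np.array([c["fx"]*s[0]+c["cx"],c["fy"]*s[1]+c["cy"]])
def snap(name,f):
    import pickle
    c=ctrl.capture(name);cv2.imwrite(f"pics/{f}.png",c["img"][:,:,::-1]);pickle.dump(c,open(f"pics/{f}.pkl","wb"));return c
def load(f):
    import pickle;return pickle.load(open(f"pics/{f}.pkl","rb"))
def delta(target,rot=None):
    s=ctrl.sense();q=s["ee_rot"];M=R.from_quat([q[1],q[2],q[3],q[0]])
    print("tool shift cm",(M.inv().apply(np.array(target)-s["eef_pos"])/10).round(2),"R",M.as_matrix().round(3).tolist())
E
python3 - <<'E'
from h import *
for n in("scene","side","wrist"):
    c=snap(n,n+"0");print(n,np.array(c["extrinsics"]).round(2).tolist(),c["fx"],c["k1"])
s=ctrl.sense();print({k:np.round(v,3).tolist() for k,v in s.items()})
a=[load(n+"0")["img"] for n in("scene","side")]
E
```

```text
pics
scene [[0.9, -0.3, 0.32, 72.12], [-0.44, -0.62, 0.65, -863.54], [0.01, -0.72, -0.69, 1040.15], [0.0, 0.0, 0.0, 1.0]] 447.09116293394925 0.009348543882661445
side [[-0.94, -0.23, 0.23, 183.6], [-0.33, 0.62, -0.71, 1120.21], [0.02, -0.75, -0.66, 1099.05], [0.0, 0.0, 0.0, 1.0]] 415.7281629580923 -0.0348050590500395
wrist [[0.45, -0.86, -0.23, 297.04], [-0.89, -0.44, -0.12, -439.03], [-0.0, 0.26, -0.96, 373.61], [0.0, 0.0, 0.0, 1.0]] 318.2797084548334 -0.053508332875375174
{'time_s': 0.15, 'joints': [-1.324, 0.313, 1.498, -0.0, 1.331, -0.223], 'dq': [0.002, -0.002, -0.001, -0.001, 0.0, 0.001], 'tau': [0.001, -41.237, -25.98, -0.0, 0.003, -0.0], 'eef_pos': [237.606, -467.95, 230.871], 'ee_rot': [-0.0, 0.973, 0.233, -0.0], 'force': [-0.421, -0.033, -0.756], 'wrist_torque': [0.036, 0.036, -0.042], 'grip_force': 0.0, 'grip_width': 1.001}
```

View pics/scene0.png

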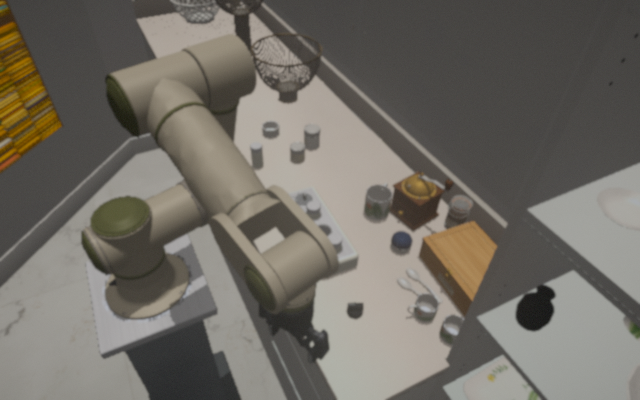

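View pics/side0.png

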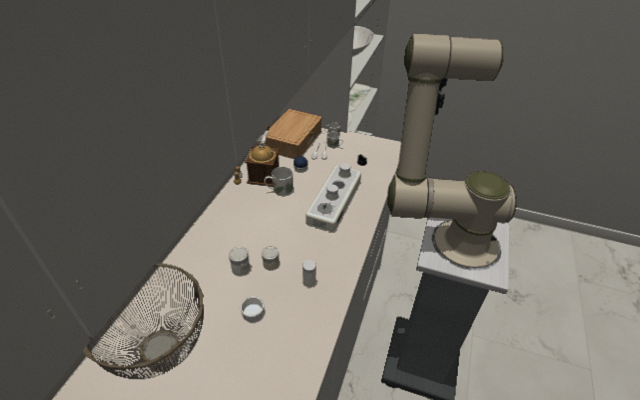

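The scene picture shows the maker partly hidden by the arm and the knob at (355,309). The side picture shows the loose jar with its lid at (309,265), the maker with seated jars at (345,171) and (332,192), the empty well at (338,184), the ring at (325,208), and the knob at (362,159).

```bash
python3 - <<'E'
from h import *
c=load("side0")
for n,u,v,z in[("jar",309,265,92),("jarfoot",309,281,5),("jar1",345,167,100),("well",338,184,60),("jar2",332,188,100),("ring",325,208,62),("knob",362,158,20)]: print(n,at(c,u,v,z))
c2=load("scene0")
print("knob",at(c2,355,309,20)); print("jar",at(c2,257,150,92),"ring",at(c2,304,197,62),at(c2,257,163,5))
cv2.imwrite("pics/sc.png",cv2.resize(c["img"][140:300,250:410,::-1],None,fx=3.7,fy=3.7,interpolation=2))
E
```

```text
jar [466.8 353.9  92. ]
jarfoot [468.4 349.4   5. ]
jar1 [ 502.4 -149.6  100. ]
well [509.5 -86.3  60. ]
jar2 [510.9  -9.9 100. ]
ring [512.5  63.1  62. ]
knob [ 476.5 -339.8   20. ]
knob [ 474.5 -335.3   20. ]
jar [463.2 325.   92. ] ring [520.6  69.   62. ] [470.6 361.4   5. ]
```

View pics/sc.png

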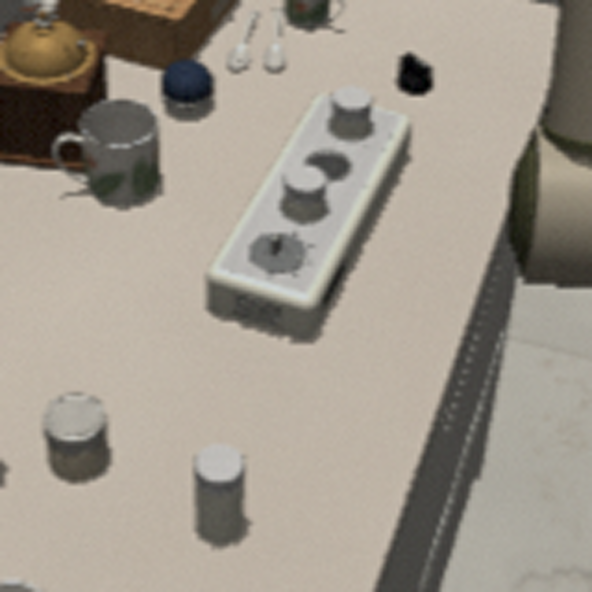

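Emit:
step_arm(
  increments=[
    [[3, 0, 0], [0, 0, -6], 100],
    [[8, 0, 1], [0, 0, -15], 100],
    [[13, 0, 2], [0, 0, -25], 100],
    [[18, 0, 3], [0, 0, -35], 100],
    [[23, -0.5, 3], [0, 0, -45], 100],
    [[26, -0.7, 3], [0, 0, -54], 100],
    [[27.2, -0.8, 3], [0, 0, -60], 100],
    [[27.2, -0.8, 3], [0, 0, -60], 100],
  ],
)

```text
time_s: 1.15
eef_pos: [476.9, -337.3, 200.9]
ee_rot: [-0.0, 0.726, 0.688, -0.0]
force: [-0.8, -0.2, -0.8]
grip_width: 1.0
grip_force: 0.0
```

```bash
python3 - <<'E'
from h import *
c=snap("wrist","w1");s=ctrl.sense();print(s["eef_pos"],s["joints"]);delta([490,-20,290]);print(px(c,[476,-337,20]))
E
```

```text
[ 476.41113446 -337.8165758   200.99872927] [-8.17193402e-01  4.66307518e-01  1.35691675e+00 -1.83964772e-04
  1.31894949e+00 -7.61575760e-01]
tool shift cm [31.81 -0.41 -8.89] R [[0.056, 0.998, -0.001], [0.998, -0.056, 0.0], [0.0, -0.001, -1.0]]
[326.32689583 171.73695569]
```

Emit:
step_arm(
  increments=[
    [[3, 0, -2], [0, 0, 0], 100],
    [[8, 0, -5], [0, 0, 0], 100],
    [[14, 0, -8], [0, 0, 0], 100],
    [[20, 0, -8.9], [0, 0, 0], 100],
    [[25, -0.2, -8.9], [0, 0, 0], 100],
    [[29.5, -0.4, -8.9], [0, 0, 0], 100],
    [[31.8, -0.4, -8.9], [0, 0, 0], 80],
    [[31.8, -0.4, -8.9], [0, 0, 0], 70],
  ],
)

```text
time_s: 2.2
eef_pos: [489.4, -19.7, 290.4]
ee_rot: [0.0, 0.726, 0.688, 0.0]
force: [0.4, -0.4, 0.1]
grip_width: 0.698
grip_force: 0.0
```

```bash
python3 - <<'E'
from h import *
c=snap("wrist","w2");s=ctrl.sense();print(s["eef_pos"]);delta([468,335,230])
a=load("w1")["img"];b=c["img"]
m=np.zeros((600,800,3),np.uint8)
m[:400,:640]=b
u,v=318,163
m[400:600,:400]=cv2.resize(a[v-50:v+50,u-100:u+100],None,fx=2,fy=2)
cv2.imwrite("pics/m1.png",m[:,:,::-1])
E
```

```text
[489.4628611  -20.59113657 290.33262096]
tool shift cm [35.39 -4.1   6.02] R [[0.055, 0.998, -0.0], [0.998, -0.055, -0.0], [-0.0, -0.0, -1.0]]
```

View pics/m1.png

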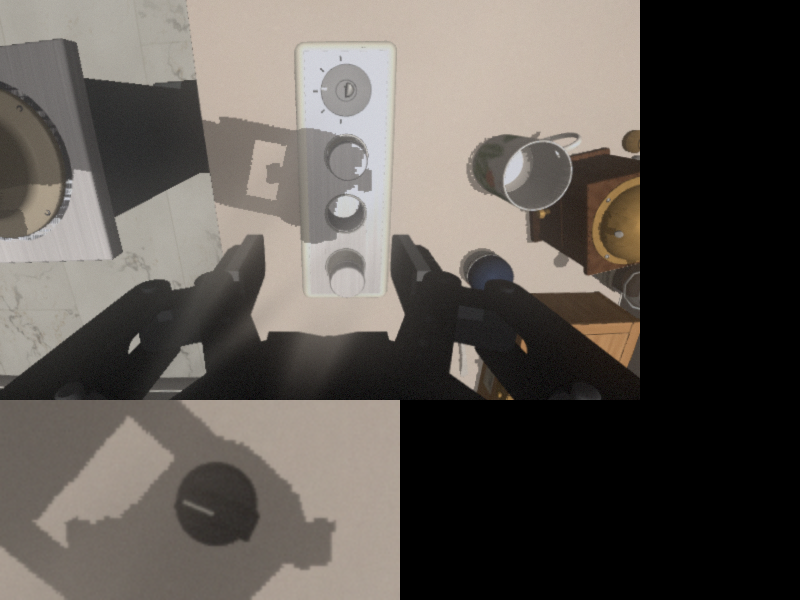

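The wrist picture shows the ring centred near (346,90), the empty well at (346,213), and the seated jars at (349,160) and (347,280). In the lower inset the knob's pointer line runs to the left and slightly up. The grip width is 0.7.

Emit:
step_arm(
  increments=[
    [[4, -0.5, 0], [0, 0, 0], 70],
    [[9, -1, 0], [0, 0, 0], 70],
    [[15, -2, 2], [0, 0, 0], 70],
    [[21, -2.5, 4], [0, 0, 0], 70],
    [[27, -3, 5], [0, 0, 0], 70],
    [[32, -3.6, 6], [0, 0, 0], 70],
    [[35.4, -4.1, 6], [0, 0, 0], 70],
    [[35.4, -4.1, 6], [0, 0, 0], 70],
  ],
)

```text
time_s: 3.25
eef_pos: [468.1, 336.0, 229.7]
ee_rot: [-0.0, 0.726, 0.688, -0.0]
force: [-0.9, -0.5, -0.3]
grip_width: 0.698
grip_force: 0.0
```

```bash
python3 - <<'E'
from h import *
c=snap("wrist","w3");s=ctrl.sense();print(s["eef_pos"]);delta([468,352,83-9.5+19])
b=c["img"];print(px(c,[468,352,92]))
w=load("w2")["img"]
m=np.zeros((600,800,3),np.uint8)
m[:300,:480]=cv2.resize(b,(480,300),interpolation=cv2.INTER_AREA)
m[:280,480:760]=cv2.resize(w[55:125,311:381],(280,280),interpolation=cv2.INTER_CUBIC)
m[300:600,:]=cv2.resize(w[125:305,290:400].transpose(1,0,2)[:,::-1][:, :],(491,300),interpolation=cv2.INTER_CUBIC)[:, :491] if 0 else 0
x=cv2.resize(w[185:255,306:386],(320,280),interpolation=cv2.INTER_CUBIC);m[310:590,:320]=x
u,v=px(c,[468,352,92]).astype(int)
y=cv2.resize(b[v-35:v+35,u-50:u+50],(400,280),interpolation=cv2.INTER_CUBIC);m[310:590,330:730]=y
print(u,v)
cv2.imwrite("pics/m2.png",m[:,:,::-1])
E
```

```text
[468.34021138 334.88672474 229.83595903]
tool shift cm [ 1.72 -0.12 13.73] R [[0.055, 0.999, -0.0], [0.999, -0.055, -0.001], [-0.001, -0.0, -1.0]]
[326.13667955 163.87157581]
326 163
```

View pics/m2.png

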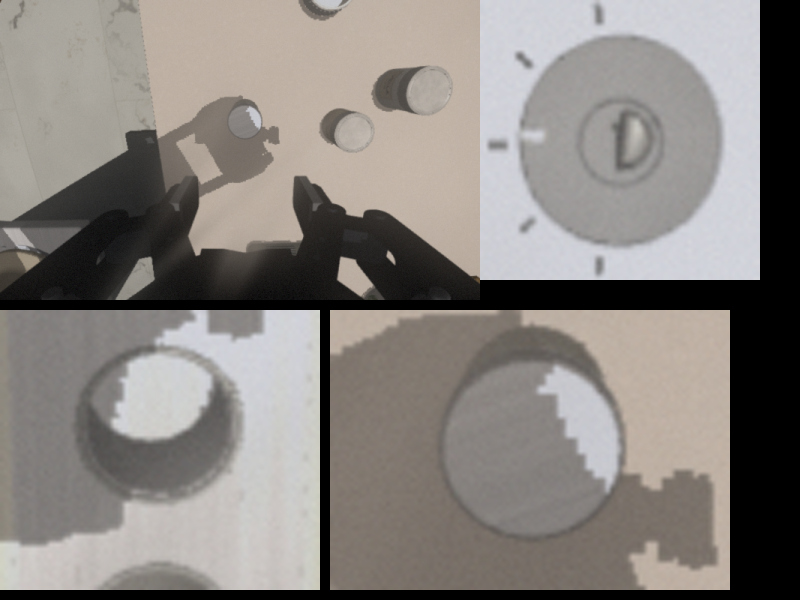

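```bash
cat >> h.py <<'E'
E
python3 - <<'E'
from h import *
w1,w2,w3=load("w1"),load("w2"),load("w3");e=.37
print("ring",at(w2,346.1-e,90-e,62),"mark",at(w2,324.5-e,89-e,64),"well",at(w2,345.9-e,213.4-e,60))
print("jar",at(w3,326.5-e,162.6-e,92))
print("housing top L/R edges", [at(w2,u,v,60) for u,v in((297,50),(304,285),(395,50),(386,285))])
print("knob c",at(w1,326.4,164.9,12),"line",at(w1,218+92-.25,113+51-.25,36),at(w1,218+106.5,113+57-.25,36))
# distances scale check
j=at(w3,326.5-e,162.6-e,92); print("lid diam",at(w3,276+(440-330)/4,162,92)-at(w3,276+(624-330)/4,162,92))
delta([j[0],j[1],92-9.5-19])
E
```

```text
ring [514.7  63.1  62. ] mark [490.7  65.3  64. ] well [508.7 -82.6  60. ]
jar [468.1 353.5  92. ]
housing top L/R edges [array([463.3, 107.9,  60. ]), array([ 449.9, -180.3,   60. ]), array([570.5, 102.4,  60. ]), array([ 558.6, -186.4,   60. ])]
knob c [ 476.4 -331.3   12. ] line [ 460.5 -325.    36. ] [ 474.6 -331.7   36. ]
lid diam [-40.9   2.2   0. ]
tool shift cm [ 1.87 -0.12 16.63] R [[0.055, 0.999, -0.0], [0.999, -0.055, -0.001], [-0.001, -0.0, -1.0]]
```

Emit:
step_arm(
  increments=[
    [[1, -0.1, 2], [0, 0, 0], 70],
    [[1.9, -0.1, 6], [0, 0, 0], 70],
    [[1.9, -0.1, 10.5], [0, 0, 0], 70],
    [[1.9, -0.1, 14], [0, 0, 0], 70],
    [[1.9, -0.1, 16], [0, 0, 0], 70],
    [[1.9, -0.1, 16.8], [0, 0, 0], 70],
    [[1.9, -0.1, 16.8], [0, 0, 0], 70],
  ],
  squeeze=40,
)

```text
time_s: 4.18
eef_pos: [468.4, 353.7, 62.6]
ee_rot: [0.0, 0.726, 0.687, 0.0]
force: [0.1, -0.2, -0.2]
grip_width: 0.701
grip_force: 0.0
```

Emit:
step_arm(
  increments=[
    [[0, 0, 0], [0, 0, 0], 50],
    [[0, 0, 0], [0, 0, 0], 40],
    [[0, 0, 0], [0, 0, 0], 30],
    [[0, 0, 0], [0, 0, 0], 30],
    [[0, 0, 0], [0, 0, 0], 30],
  ],
  squeeze=40,
)

```text
time_s: 4.8
eef_pos: [468.4, 354.8, 63.6]
ee_rot: [0.0, 0.726, 0.688, 0.001]
force: [-1.1, -2.3, 7.5]
grip_width: 0.477
grip_force: 40.6
```

Emit:
step_arm(
  increments=[
    [[0, 0, -2], [0, 0, 0], 30],
    [[0, 0, -6], [0, 0, 0], 30],
    [[0, 0, -11], [0, 0, 0], 30],
    [[-3, 0.4, -14], [0, 0, 0], 30],
    [[-8, 1.2, -14], [0, 0, 0], 30],
    [[-13, 1.9, -14], [0, 0, 0], 30],
    [[-18, 2.7, -14], [0, 0, 0], 30],
    [[-23, 3.4, -14], [0, 0, 0], 30],
  ],
)

```text
time_s: 5.8
eef_pos: [489.2, 121.5, 202.4]
ee_rot: [0.0, 0.726, 0.688, 0.0]
force: [1.0, -0.4, -2.9]
grip_width: 0.476
grip_force: 41.3
```

Emit:
step_arm(
  increments=[
    [[-5, 0.75, 0], [0, 0, 0], 30],
    [[-9.5, 1.4, 0], [0, 0, 0], 30],
    [[-14, 2.1, 0], [0, 0, 0], 30],
    [[-17.5, 2.6, 0], [0, 0, 0], 30],
    [[-19.7, 2.9, 0], [0, 0, 0], 30],
    [[-20.4, 3, 0], [0, 0, 0], 30],
    [[-20.4, 3, 0], [0, 0, 0], 30],
  ],
)

```text
time_s: 6.68
eef_pos: [508.2, -81.9, 202.2]
ee_rot: [-0.0, 0.726, 0.688, 0.0]
force: [0.3, 1.1, -2.7]
grip_width: 0.479
grip_force: 41.3
```

```bash
python3 - <<'E'
from h import *
c=snap("wrist","w4");s=ctrl.sense();print(s["eef_pos"],s["force"],s["wrist_torque"])
d=snap("side","s4");e=snap("scene","e4")
p=s["eef_pos"];q=px(d,[p[0],p[1],p[2]+19]).astype(int);print(q)
m=np.zeros((600,800,3),np.uint8)
m[:400,:640]=c["img"]
m[400:600,:300]=cv2.resize(d["img"][q[1]-20:q[1]+60,q[0]-60:q[0]+60],(300,200),interpolation=2)
q=px(e,[p[0],p[1],p[2]+19]).astype(int);print(q)
y=e["img"][max(q[1]-20,0):q[1]+60,q[0]-60:q[0]+60];m[400:600,310:610]=cv2.resize(y,(300,200),interpolation=2)
cv2.imwrite("pics/m3.png",m[:,:,::-1])
E
```

```text
[508.24926957 -81.47661603 202.28402897] [-1.09545393  0.15243168 -3.59448326] [-0.02633421  0.04213588 -0.0523934 ]
[340 150]
[323 190]
```

View pics/m3.png

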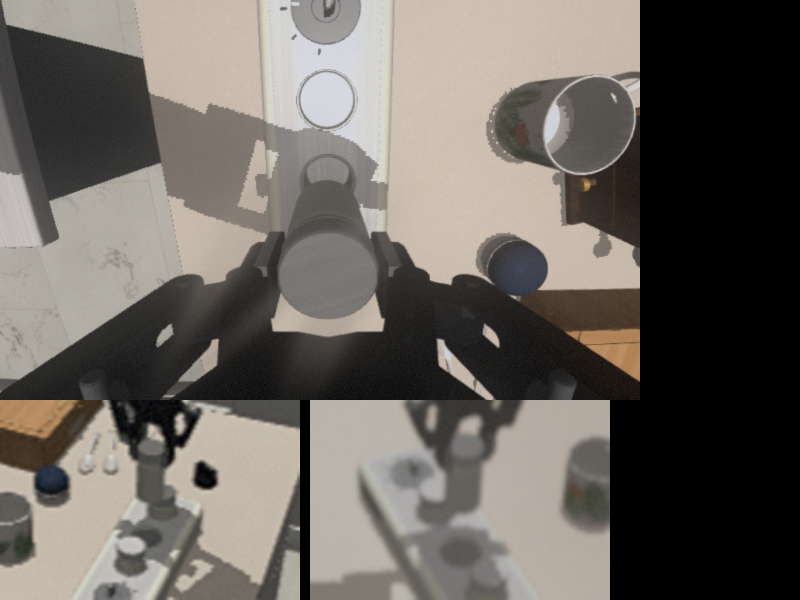

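The jar is held upright: the lid is near (328,269) in the wrist view, with jar 2 at (327,99) and the well rim just beyond the jar's foot.

```bash
python3 - <<'E'
from h import *
w=load("w4");b=w["img"]
g=cv2.cvtColor(b,cv2.COLOR_RGB2GRAY)
def circ(c,p,r0,r1,z,pol=0):
    # fit circle of edge points in world plane z, starting at p
    g=cv2.GaussianBlur(cv2.cvtColor(c["img"],cv2.COLOR_RGB2GRAY),(3,3),0).astype(np.float32)
    from scipy.optimize import least_squares
    for _ in range(4):
        pts=[]
        for a in np.linspace(0,2*np.pi,120,endpoint=False):
            rs=np.arange(r0,r1,.25);q=np.array([px(c,[p[0]+r*np.cos(a),p[1]+r*np.sin(a),z]) for r in rs],np.float32)
            if q.min()<1 or q[:,0].max()>638 or q[:,1].max()>398: continue
            v=cv2.remap(g,q[None,:,0].copy(),q[None,:,1].copy(),1)[0];d=np.abs(np.gradient(v));k=d.argmax()
            if d[k]>1.0: pts.append([p[0]+rs[k]*np.cos(a),p[1]+rs[k]*np.sin(a)])
        pts=np.array(pts)
        f=least_squares(lambda x:np.hypot(*(pts-x[:2]).T)-x[2],[*p[:2],(r0+r1)/2],loss="soft_l1",f_scale=.5)
        p=f.x[:2]
    return f.x.round(2),len(pts),round(float(np.median(np.abs(f.fun))),2)
print("held lid",circ(w,[508.2,-81.5],18,25,231.5))
print("jar2 w4",circ(w,[511.5,-10.5],18,25,100))
w2=load("w2")
print("jar2 w2",circ(w2,[511.5,-10.5],18,25,100),"jar1 w2",circ(w2,[505.5,-154.5],18,25,100))
print("well w2",circ(w2,[508.7,-82.6],20.5,26,60),"ring",circ(w2,[514.7,63.1],25,32,62))
print("ring w4",circ(w,[514.7,63.1],25,32,62))
E
```

```text
held lid (array([508.53, -82.56,  19.88]), 120, 0.42)
jar2 w4 (array([511.5 , -11.37,  19.41]), 120, 0.11)
jar2 w2 (array([511.83, -10.98,  19.61]), 120, 0.34) jar1 w2 (array([ 505.23, -154.86,   19.29]), 104, 0.32)
well w2 (array([508.51, -85.02,  24.5 ]), 120, 0.56) ring (array([514.48,  62.53,  28.65]), 120, 0.17)
ring w4 (array([514.62,  61.97,  28.42]), 65, 0.13)
```

Emit:
step_arm(
  increments=[
    [[-0.05, 0, 2], [0, 0, 0], 30],
    [[-0.05, 0, 5], [0, 0, 0], 30],
    [[-0.05, 0, 7], [0, 0, 0], 30],
    [[-0.05, 0, 7.8], [0, 0, 0], 30],
    [[-0.05, 0, 8.6], [0, 0, 0], 30],
    [[-0.05, 0, 9.4], [0, 0, 0], 30],
    [[-0.05, 0, 9.6], [0, 0, 0], 30],
  ],
)

```text
time_s: 7.7
eef_pos: [508.3, -82.6, 106.1]
ee_rot: [-0.0, 0.726, 0.688, -0.0]
force: [0.3, -0.8, -2.2]
grip_width: 0.479
grip_force: 41.3
```

Entered freely. Continue down to near the floor.

Emit:
step_arm(
  increments=[
    [[0, 0, 1], [0, 0, 0], 30],
    [[0, 0, 2], [0, 0, 0], 30],
    [[0, 0, 2.8], [0, 0, 0], 30],
    [[0, 0, 3.2], [0, 0, 0], 30],
    [[0, 0, 3.4], [0, 0, 0], 30],
    [[0, 0, 3.5], [0, 0, 0], 30],
  ],
)

```text
time_s: 8.45
eef_pos: [508.5, -82.8, 71.6]
ee_rot: [0.0, 0.726, 0.688, -0.0]
force: [-2.0, -0.1, 5.7]
grip_width: 0.477
grip_force: 42.1
```

Emit:
step_arm(
  increments=[
    [[0, 0, 0], [0, 0, 0], 50],
    [[0, 0, 0], [0, 0, 0], 56],
    [[0, 0, 0], [0, 0, 0], 65],
    [[0, 0, 0], [0, 0, 0], 75],
    [[0, 0, -1], [0, 0, 0], 75],
    [[0, 0, -4], [0, 0, 0], 75],
    [[0, 0, -9], [0, 0, 0], 75],
    [[-3, 0, -13], [0, 0, 0], 75],
  ],
)

```text
time_s: 9.45
eef_pos: [506.9, -111.9, 204.0]
ee_rot: [0.001, 0.725, 0.689, 0.0]
force: [-0.0, -0.5, -0.5]
grip_width: 0.753
grip_force: 0.0
```

```bash
python3 - <<'E'
from h import *
c=snap("wrist","w5");d=snap("side","s5");s=ctrl.sense();print(s["eef_pos"])
m=np.zeros((600,800,3),np.uint8)
m[:400,:640]=c["img"]
m[400:600,:300]=cv2.resize(d["img"][150:230,280:400],(300,200),interpolation=2)
cv2.imwrite("pics/m4.png",m[:,:,::-1]);
w=load("w2")
r,mk=np.array([514.5,62.3]),at(w,324.5-.37,89-.37,64)[:2];print("mark angle",np.degrees(np.arctan2(*(mk-r)[::-1])))
delta([476.4,-331.3,200])
E
```

```text
[ 508.24118122 -115.11397223  206.14627155]
mark angle 172.81573260757315
tool shift cm [-21.76  -1.99   0.68] R [[0.055, 0.998, 0.008], [0.998, -0.055, -0.004], [-0.004, 0.008, -1.0]]
```

View pics/m4.png

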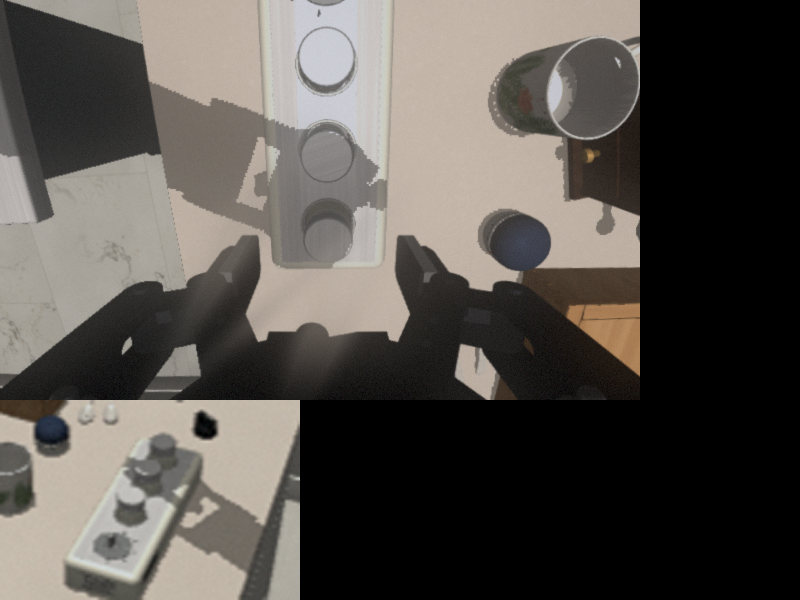

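The jar stands in the well level with its neighbours (lid tops at (327,60), (327,152), (329,236)), and the knob is untouched. Next I go over the knob, turning to its bar.

Emit:
step_arm(
  increments=[
    [[-3, -0.3, 0], [0, 0, -5], 75],
    [[-7, -0.7, 0], [0, 0, -15], 70],
    [[-11.5, -1, 1], [0, 0, -25], 60],
    [[-16, -1.4, 2], [0, 0, -35], 45],
    [[-19.5, -1.7, 4], [0, 0, -45], 35],
    [[-21.5, -1.9, 5], [0, 0, -55], 35],
    [[-21.9, -1.9, 5.2], [0, 0, -64], 35],
    [[-21.9, -1.9, 5.2], [0, 0, -68], 35],
  ],
)

```text
time_s: 10.55
eef_pos: [475.7, -330.2, 148.5]
ee_rot: [-0.001, 0.216, 0.976, 0.0]
force: [1.1, 0.2, -0.4]
grip_width: 0.352
grip_force: 0.0
```

Emit:
step_arm(
  increments=[
    [[0, 0, 0], [0, 0, 0], 35],
    [[0, 0, 0], [0, 0, 0], 35],
  ],
)

```text
time_s: 10.8
eef_pos: [476.0, -330.0, 149.2]
ee_rot: [-0.0, 0.218, 0.976, 0.0]
force: [0.4, -1.1, -0.3]
grip_width: 0.35
grip_force: 0.0
```

```bash
python3 - <<'E'
from h import *
c=snap("wrist","w6");s=ctrl.sense();print(s["eef_pos"],s["joints"].round(2) if hasattr(s["joints"],"round") else s["joints"]);delta([476.4,-331.3,100])
u,v=px(c,[476.4,-331.3,20]).astype(int);print(u,v)
y=c["img"][max(v-60,0):v+60,u-80:u+80]
y=np.clip(y.astype(float)*1.8,0,255).astype(np.uint8)
cv2.imwrite("pics/m5.png",cv2.resize(y,None,fx=5,fy=5,interpolation=2)[:,:,::-1]);print(y.shape,max(v-60,0),u-80)
E
```

```text
[ 476.00071303 -330.06879667  149.23025268] [-0.81  0.5   1.44  0.    1.2  -1.94]
tool shift cm [-0.09 -0.1   4.92] R [[-0.905, 0.425, -0.0], [0.425, 0.905, 0.0], [0.0, 0.0, -1.0]]
327 185
(120, 160, 3) 125 247
```

View pics/m5.png

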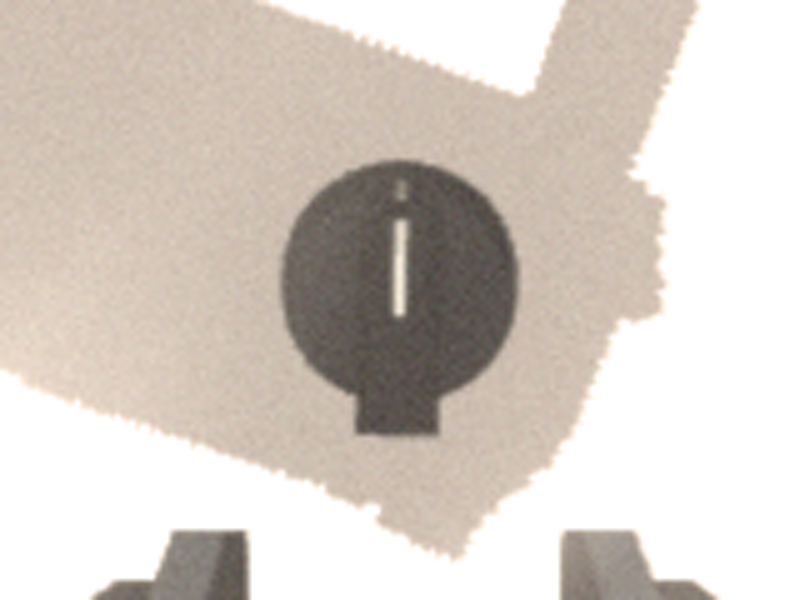

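The knob's pointer line runs from (399,317) to (401,220) in the crop, pointing up, so it is aligned with the tool's x. The skirt is centred at x=400.

```bash
python3 - <<'E'
from h import *
c=load("w6");f=lambda x,y,z:at(c,247+(x+.5)/5-.5,125+(y+.5)/5-.5,z)
a,b=f(399,317,36),f(401.3,220,36);print(a,b,np.degrees(np.arctan2(*(b-a)[:2][::-1])))
e=f(397.5,434,36);print("bar end",e,"len/2 ->centre",e+(b-a)/np.linalg.norm(b-a)*20.5)
print("skirt",f(282,280,14),f(518,280,14),f(400,161,16), "cx",c["cx"])
print("fingers mid at z149+5",f(404.5,540,155))
E
```

```text
[ 474.6 -331.4   36. ] [ 459.9 -324.1   36. ] 153.59106772678052
bar end [ 492.9 -340.4   36. ] len/2 ->centre [ 474.53933015 -331.28211633   36.        ]
skirt [ 464.5 -350.    14. ] [ 482.4 -311.7   14. ] [ 453.8 -321.6   16. ] cx 327.37667665440154
fingers mid at z149+5 [ 466.9 -326.7  155. ]
```

Emit:
step_arm(
  increments=[
    [[0.1, -0.2, 3], [0, 0, 0], 35],
    [[0.1, -0.2, 7], [0, 0, 0], 35],
    [[0.1, -0.2, 10.5], [0, 0, 0], 35],
    [[0.1, -0.2, 12.4], [0, 0, 0], 35],
    [[0.1, -0.2, 12.9], [0, 0, 0], 35],
    [[0.1, -0.2, 12.9], [0, 0, 0], 35],
  ],
  squeeze=70,
)

```text
time_s: 11.6
eef_pos: [474.5, -331.8, 20.8]
ee_rot: [0.0, 0.217, 0.976, -0.0]
force: [0.1, -0.1, -0.0]
grip_width: 0.353
grip_force: 0.0
```

Emit:
step_arm(
  increments=[
    [[0, 0, 0], [0, 0, 0], 20],
    [[0, 0, 0], [0, 0, 0], 10],
    [[0, 0, 0], [0, 0, 0], 5],
    [[0, 0, 0], [0, 0, 0], 5],
  ],
  squeeze=70,
)

```text
time_s: 12.1
eef_pos: [474.7, -332.2, 21.5]
ee_rot: [0.001, 0.217, 0.976, -0.001]
force: [-0.5, 0.7, 6.4]
grip_width: 0.143
grip_force: 69.9
```

Emit:
step_arm(
  increments=[
    [[0, 0, -3], [0, 0, 0], 5],
    [[0, 0, -8], [0, 0, 0], 5],
    [[1, 2, -13], [0, 0, 0], 5],
    [[2.2, 6.2, -14], [0, 0, 0], 5],
    [[4, 11.4, -14], [0, 0, -5], 5],
    [[5.8, 16.5, -14], [0, 0, -10], 5],
    [[7.6, 21.6, -14], [0, 0, -15], 5],
    [[9.4, 26.7, -14], [0, 0, -19.5], 5],
  ],
)

```text
time_s: 13.1
eef_pos: [502.2, -48.3, 160.7]
ee_rot: [0.0, 0.047, 0.999, -0.0]
force: [-0.2, -0.5, 0.4]
grip_width: 0.139
grip_force: 69.1
```

```bash
python3 - <<'E'
from h import *
s=ctrl.sense();print(s["eef_pos"],s["grip_width"],s["grip_force"],s["joints"]);delta([514.5,62.3,140])
E
```

```text
[502.2192055  -48.32463824 160.68882312] 0.1391441563763756 69.1143250465393 [-3.28563268e-01  3.36251336e-01  1.66013466e+00  7.84626708e-05
  1.14445289e+00 -1.80436544e+00]
tool shift cm [-0.17 11.13  2.07] R [[-0.995, 0.095, 0.001], [0.095, 0.995, -0.0], [-0.001, -0.0, -1.0]]
```

Emit:
step_arm(
  increments=[
    [[0, 3.5, 0], [0, 0, 0], 5],
    [[-0.1, 7, 0], [0, 0, 0], 5],
    [[-0.2, 9.5, 0], [0, 0, 0], 5],
    [[-0.2, 10.9, 0.6], [0, 0, 0], 5],
    [[-0.2, 11.1, 1.5], [0, 0, 0], 5],
    [[-0.2, 11.1, 2], [0, 0, 0], 5],
    [[-0.2, 11.1, 2], [0, 0, 0], 5],
  ],
)

```text
time_s: 13.98
eef_pos: [514.9, 59.5, 139.8]
ee_rot: [-0.001, 0.049, 0.999, -0.0]
force: [0.5, 0.2, -0.4]
grip_width: 0.14
grip_force: 69.1
```

```bash
python3 - <<'E'
from h import *
c=snap("wrist","w7");d=snap("side","s7");e=snap("scene","e7");s=ctrl.sense();print(s["eef_pos"]);delta([514.5,62.3,90])
p=[514.5,62.3,110]
m=np.zeros((600,800,3),np.uint8)
u,v=px(c,p).astype(int);print("knob px",u,v,"ring",px(c,[514.5,62.3,62]),"mark",px(c,[490.1,64.5,64]))
o=(max(v-130,0),u-100);y=c["img"][o[0]:o[0]+200,o[1]:o[1]+200];m[:600,:y.shape[1]*3]=cv2.resize(y,None,fx=3,fy=3,interpolation=2)[:600];print(o)
u,v=px(d,p).astype(int);m[:200,610:790]=cv2.resize(d["img"][v-25:v+25,u-22:u+23],(180,200),interpolation=2)
u,v=px(e,p).astype(int);m[210:410,610:790]=cv2.resize(e["img"][v-25:v+25,u-22:u+23],(180,200),interpolation=2)
cv2.imwrite("pics/m6.png",m[:,:,::-1])
E
```

```text
[515.208304    59.79428974 140.4853616 ]
tool shift cm [0.1  0.24 5.05] R [[-0.995, 0.098, 0.0], [0.098, 0.995, -0.0], [-0.0, -0.0, -1.0]]
knob px 334 224 ring [332.86423288 200.76124111] mark [332.76579036 167.84103787]
(np.int64(94), np.int64(234))
```

View pics/m6.png

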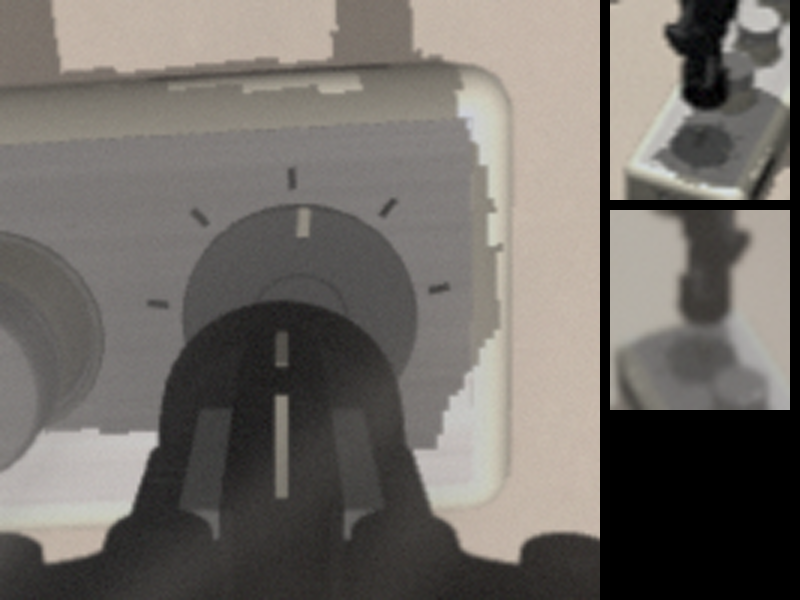

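The ring mark is at crop (304,222), the ring spans x 182–417, and the knob line is vertical at x=281 with the skirt's front edge at (281,302). The knob is about 3 mm short in y, and the flat is about 2° clockwise of the tool.

```bash
python3 - <<'E'
from h import *
c=load("w7");f=lambda x,y,z:at(c,234+(x+.5)/3-.5,94+(y+.5)/3-.5,z)[:2]
P=np.array([f(*q,62) for q in((182,318),(417,318),(304,204),(222,240),(378,232),(195,275),(405,272))])
from scipy.optimize import least_squares
r=least_squares(lambda x:np.hypot(*(P-x).T)-28.5,[514.5,62.3]);print("ring",r.x,r.fun.round(2))
m=(f(300,209,64)+f(309,209,64)+f(299,236,64)+f(309,236,64))/4;print("mark",m,np.hypot(*(m-r.x)),np.degrees(np.arctan2(*(m-r.x)[::-1])))
a=f(304,209,64)-f(303.5,236,64);print("mark line dir",np.degrees(np.arctan2(*a[::-1])))
t=np.array([-.995,.098]);z=140.4-20.7
k=f(281,301,z+16)-22*t;print("knob centre",k, "line dir",np.degrees(np.arctan2(*(f(281,396,z+36)-f(281,497,z+36))[::-1])))
print("skirt sides",f(163,395,z+14),f(402,395,z+14))
d=r.x-k;print("tool shift mm",d@t,d@np.array([.098,.995]),"sense",ctrl.sense()["eef_pos"])
E
```

```text
ring [515.28453453  63.022022  ] [ 0.14 -0.5   0.69 -0.68  0.4  -0.48 -0.58]
mark [490.25  66.1 ] 25.22304239103764 172.99070264610583
mark line dir 173.65980825409002
knob centre [510.99   58.744] line dir 174.1810290986054
skirt sides [503.9  39.7] [507.7  79.3]
tool shift mm -3.853815696654146 4.677496278290488 sense [515.208304    59.79428974 140.4853616 ]
```

Emit:
step_arm(
  increments=[
    [[0.04, 0.15, 0.5], [0, 0, 0.7], 5],
    [[0.08, 0.28, 1.5], [0, 0, 0.7], 5],
    [[0.08, 0.28, 2.7], [0, 0, 0.7], 5],
    [[0.08, 0.28, 3.3], [0, 0, 0.7], 5],
    [[0.08, 0.28, 3.3], [0, 0, 0.7], 5],
    [[0.08, 0.28, 3.3], [0, 0, 0.7], 5],
  ],
)

```text
time_s: 14.88
eef_pos: [514.7, 63.1, 107.5]
ee_rot: [0.0, 0.055, 0.998, -0.0]
force: [-0.9, -0.4, -0.7]
grip_width: 0.142
grip_force: 69.1
```

```bash
python3 - <<'E'
from h import *
c=snap("wrist","w8");d=snap("side","s8");e=snap("scene","e8");s=ctrl.sense();print(s["eef_pos"],s["force"],s["wrist_torque"]);delta([514.6,62.5,90])
E
```

```text
[514.7128247   63.09721288 107.58750445] [ 0.01309347  0.25980887 -0.34461631] [-0.05029299  0.03945489  0.02231894]
tool shift cm [ 0.01 -0.06  1.76] R [[-0.994, 0.109, 0.001], [0.109, 0.994, -0.0], [-0.001, 0.0, -1.0]]
```

Emit:
step_arm(
  increments=[
    [[0, 0, 0.3], [0, 0, 0], 5],
    [[0, 0, 0.5], [0, 0, 0], 5],
    [[0, 0, 0.7], [0, 0, 0], 5],
    [[0, 0, 0.8], [0, 0, 0], 5],
    [[0, 0, 0.8], [0, 0, 0], 5],
  ],
)

```text
time_s: 15.65
eef_pos: [514.5, 63.1, 99.2]
ee_rot: [-0.0, 0.055, 0.998, -0.0]
force: [-0.5, 0.2, -1.2]
grip_width: 0.141
grip_force: 69.1
```

Emit:
step_arm(
  increments=[
    [[0, 0, 0.2], [0, 0, 0], 5],
    [[0, 0, 0.4], [0, 0, 0], 5],
    [[0, 0, 0.6], [0, 0, 0], 5],
    [[0, 0, 0.75], [0, 0, 0], 5],
    [[0, 0, 0.75], [0, 0, 0], 5],
    [[0, 0, 0.75], [0, 0, 0], 5],
  ],
)

```text
time_s: 16.4
eef_pos: [514.6, 63.1, 91.9]
ee_rot: [0.0, 0.055, 0.998, -0.0]
force: [-0.1, -0.0, -1.6]
grip_width: 0.138
grip_force: 69.1
```

Emit:
step_arm(
  increments=[
    [[0, 0, 0.1], [0, 0, 0], 5],
    [[0, 0, 0.2], [0, 0, 0], 5],
    [[0, 0, 0.3], [0, 0, 0], 5],
    [[0, 0, 0.4], [0, 0, 0], 5],
    [[0, 0, 0.4], [0, 0, 0], 5],
    [[0, 0, 0.4], [0, 0, 0], 5],
  ],
)

```text
time_s: 17.15
eef_pos: [514.6, 63.1, 87.9]
ee_rot: [0.0, 0.055, 0.998, 0.0]
force: [-1.1, 0.5, 3.2]
grip_width: 0.14
grip_force: 69.6
```

Emit:
step_arm(
  increments=[
    [[0, 0, 0.1], [0, 0, 0], 5],
    [[0, 0, 0.2], [0, 0, 0], 5],
    [[0, 0, 0.3], [0, 0, 0], 5],
    [[0, 0, 0.4], [0, 0, 0], 5],
    [[0, 0, 0.4], [0, 0, 0], 5],
    [[0, 0, 0.4], [0, 0, 0], 5],
  ],
)

```text
time_s: 17.9
eef_pos: [514.7, 63.1, 84.3]
ee_rot: [0.0, 0.055, 0.998, -0.0]
force: [-2.0, -0.1, 9.7]
grip_width: 0.144
grip_force: 70.6
```

Emit:
step_arm(
  increments=[
    [[0, 0, 0.1], [0, 0, 0], 5],
    [[0, 0, 0.15], [0, 0, 0], 5],
    [[0, 0, 0.15], [0, 0, 0], 5],
    [[0, 0, 0.15], [0, 0, 0], 5],
  ],
)

```text
time_s: 18.4
eef_pos: [514.9, 63.1, 83.9]
ee_rot: [0.001, 0.055, 0.999, -0.0]
force: [-7.4, 0.7, 20.5]
grip_width: 0.143
grip_force: 72.0
```

```bash
python3 - <<'E'
from h import *
c=snap("wrist","w9");d=snap("side","s9");e=snap("scene","e9");s=ctrl.sense();print(s["eef_pos"],s["force"],s["wrist_torque"])
p=[514.5,62.3,75]
m=np.zeros((600,800,3),np.uint8)
u,v=px(c,p).astype(int)
o=(max(v-130,0),u-100);y=c["img"][o[0]:o[0]+200,o[1]:o[1]+200];y=np.clip(y*1.3,0,255);m[:600,:600]=cv2.resize(y,None,fx=3,fy=3,interpolation=2)[:600];print(o)
u,v=px(d,p).astype(int);m[:250,610:790]=cv2.resize(d["img"][v-25:v+25,u-18:u+18],(180,250),interpolation=2)
m[260:510,610:790]=cv2.resize(d["img"][150:230,290:370],(180,250),interpolation=2)
for z in(69,63):print("skirt front bottom predicted v",px(c,[514.7-.994*22,62.6+.109*22,z]))
cv2.imwrite("pics/m7.png",m[:,:,::-1])
E
```

```text
[514.88983127  63.09861163  83.94051886] [-6.10881832 -0.16951485 21.4780848 ] [0.01212985 1.2987648  0.02710559]
(np.int64(109), np.int64(227))
skirt front bottom predicted v [328.60812929 195.22385754]
skirt front bottom predicted v [328.58223922 192.19426053]
```

View pics/m7.png

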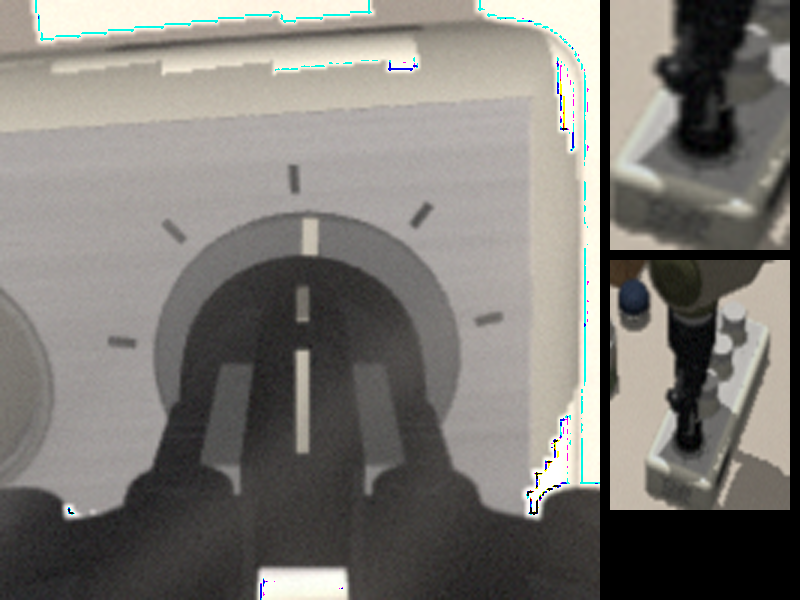

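The knob sits on the shaft inside the ring. Its line at x=302 agrees with the ring mark at (310,236), and the mark has not moved against the ticks. A hard stop is felt at about 21 N, at the expected height (underside about 63 mm). Handing in.

```bash
python3 -c "
from rig import ctrl
print(ctrl.finish_job())"
```

```text
the job is handed in; nothing more can be done
None
```

I handed the job in with the jar released in the middle well and the knob still held down at a hard stop at about 21 N, where the end of the start button's travel should be. The ring mark looks unmoved, about 19 s of the 61 s were used, and no verdict has come back.

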